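Fit the lamp head on the optical bench and feed the carriage to the marker

TASK

Fit the yellow lamp head into the bayonet socket on the blue carriage: line its two lugs up with the slots, push it fully home and twist it clockwise (seen from above) as far as it goes, so that it is locked with its lens facing the white screen. Then turn the black wing knob on the carriage clockwise until the red pointer stands over the green stripe of the marker clip. Leave the lamp locked, let go of everything, and leave the blue lamp head and the pupils' things where they are.

Things in the scene. Friction and masses are not known exactly. Their poses are not given: they have to be found in the camera images.
- lamp: Yellow lamp head, about 110 g (all sizes here in mm), upright on the 5 mm thick black mat. Origin: centre of its underside; z up; x is the way its lens looks. From below: aluminium spigot dia 28, height 0-22, foot chamfered 3; black shoulder disc dia 40, height 22-27; yellow block 44 (x) by 30 (y) by 42, height 27-69. On top a white bar at the lens side, black bars at the back.
- lamp_grip (a point): Where to grip the yellow lamp head: on its axis, 51 above its origin; grip its two flat y faces, 30 apart. Axes as the lamp's.
- lug (a point): Outer end of one of the lamp's two steel lugs, at (22, 0, 12) mm in the lamp's frame; the other is opposite, at x = -22. Each lug is 8 wide (y) and spans height 9-15 on the spigot.
- lens (a point): Centre of the front glass of the yellow lamp head's lens, at (34, 0, 47) mm in its frame; the black lens barrel, dia 22, sticks out of the +x face.
- socket (a point): Dark steel bayonet socket, a round collar of dia 64, height 26, on the blue carriage, open above, bore dia 32. Origin: centre of its top face, 60 above the table; z up; x points along the rail to the white screen (red rim mark): there the lens looks when locked. Seated, the lamp's shoulder rests on the collar and the lamp's origin is 22 below this one. Travels with the carriage.
- slot (a point): Outer end of one entry slot in the socket's rim, 25 from the axis, at +60 degrees from the socket's x (counterclockwise from above); the other is opposite. Slots are 12 wide, white rim marks. Enter with the lamp's x at +60 (lens over this slot), push home, twist 60 degrees clockwise; solid stops at -3 degrees. Flange over the lugs 5 thick, 2 play; no spring or click.
- carriage (a joint): Travel of the blue carriage (plate 100 by 200, top 34 above the table) along the rail, in m: 0 at the start, growing away from the white screen, end stop at 0.080. Geared to the wing knob: 35 mm per radian of clockwise turn. Friction holds it: about 4 N to push it along the rail, or 0.15 N m on the knob.
- knob_grip (a point): Black wing knob, vertical axis, on the carriage 120 from the socket, away from the screen. This point: on its axis at grip height, 72 above the table; x along the wing, 46 long, 12 thick (y: grip across this), 52 to 82 above the table, over a boss and post of dia 32 at most. Turned clockwise from above it moves the carriage, and itself, away from the screen, 35 mm per radian.
- pointer (a point): Tip of the red pointer that sticks out of the carriage on the side towards the robot, 31 above the table, above the marker clip. Moves with the carriage.
- marker: White marker clip, 30 (x) by 44 (y) by 6, fixed on the bench's grey base beside the rail; origin: centre of its underside, 15 above the table. Its y axis runs along the rail, away from the screen; a green stripe 12 wide (in y) crosses its middle along x. The pointer starts 25 to 48 short of the stripe's middle, on its -y side.
- bench: The fixed optical bench: grey base plate 180 (x) by 460 (y) by 15, two steel rails along its y, an upright white screen (130 wide, top at 125) at its -y end. Origin: centre of its underside.
- blue_head: Blue lamp head, of the same shape and size as the yellow one, standing beside it on the mat. Not to be used; leave alone.
- pencil_case: Black pencil case, 110 by 210 by 45. Leave alone.
- glue: Upright yellow glue bottle with red nozzle, diameter 36, 120 high. Leave alone.
- scissors: Scissors with blue handles, lying flat, about 180 long. Leave alone.
- eraser: White eraser, 45 by 20 by 13. Leave alone.
- highlighter: Green highlighter with a black cap, 125 by 13 by 13, lying. Leave alone.
- molecule: Ball-and-rod lattice model, black balls, about 64 by 64 by 69. Leave alone.
Things that resemble listed ones, but are neither listed nor needed, are in the scene too. Leave any pink look-alike of the lamp alone.

How it is judged (in metres and radians):
On the way, in this order (a step that is already met when the one before it is completed fails the run):
1. the yellow lamp head is fully home in the socket and twisted to its locked place, lens to the screen (horizontal distance between lamp and socket below 0.005 m and z of lamp in the frame of socket below -0.018 m and angle between lamp's own z axis and vertical below 0.1 rad and angle between the x axis of lamp and the x axis of socket, either way round below 0.22 rad and x of lens in the frame of socket above 0.02 m), for 0.2 s.
2. the pointer stands over the green stripe (y of pointer in the frame of marker between -0.006 and 0.006 m), for 0.2 s.
At the end, for the whole second after the job is handed in: Yellow lamp upright in the socket (axis within 5 mm, tilt under 0.1 rad), its origin 18 mm or more below the socket top, within 0.22 rad of the locked direction, lens to the screen; pointer tip within 6 mm of the middle of the green stripe along the rail; lamp at rest, all released (all of step 1 and all of step 2 and linear speed of lamp below 0.02 m/s); the robot touches nothing.
It fails at once if the blue lamp head is moved more than 30 mm (distance of blue_head from where it was at the start of the episode above 0.03 m).
It fails at once if a pupil's thing is moved more than 30 mm (distance of any of pencil_case, glue, scissors, eraser, highlighter, molecule from where it was at the start of the episode above 0.03 m).
It also fails if it takes over 58 s, if anything falls off the work surface, if the arm or the gripper's body presses on something with over 40 N, if the wrist force passes 120 N, or if a joint passes its speed limit or range.

ROBOT

A 7-joint arm with a two-finger parallel gripper is mounted at the origin on the work surface. World frame = base frame: x ahead of the robot, y to its left, z up, the work surface at z = 0. Lengths are in mm, angles in rad, forces in N, time in s.
With the tool pointing down it reaches from about 400 to 875 mm from the base axis. Payload 4.4 kg.
Tool frame: the origin (TCP) lies midway between the tips of the shut fingers; the grasp point (between the pads) lies 19 mm behind it; z points along the fingers, y is the line along which they close (so a half turn about z gives the same grasp; the last joint's range is limited). The gripper opens to 85 mm and grips with 20 to 120 N. Pads are 22 mm wide; open, the fingers measure 114 mm over their backs; the gripper's body (76 mm by 85 mm) begins 54 mm behind the grasp point. The pads swing forward as they close: fully open they stand 13 mm farther back than shut.
Start: joints at [-0.066, 0.628, 0.038, 1.517, -0.027, 0.996, -0.02], TCP at [650.014, 0.029, 193.513] pointing down, gripper open.
Joint ranges: [-3.06, 3.06], [-0.37, 2.12], [-1.25, 1.32], [0.18, 2.47], [-1.1, 4.24], [0.23, 1.98], [-2.94, 2.94]. Speed limits (rad/s): [2.57, 2.57, 3.14, 3.14, 3.14, 3.14, 3.14].

INTERFACE

Orientations are given as [roll, pitch, yaw] about the fixed x, y, z axes, in that order (R = Rz(yaw) Ry(pitch) Rx(roll)).
In Python, from cell import ctrl gives the robot as it stands. The module is installed in compiled form; this text tells all that it offers.
- The arm moves only by the tool step_arm, never from a script. Its argument "commands" is one flat list of numbers, 7 for each row, row after row: the shift along the tool's x, y, z in cm, then the turn, a rotation vector about the tool's x, y, z in rad, then the opening, from 0 (shut) to 1 (fully open). A call has 1 to 10 rows; each row is the pose to reach, as a shift and turn from the pose commanded when the call began, along the tool's axes at that moment; what a row does not reach only later rows make up. A row lasts 1/10 s, in which the tool goes at most 50 mm and 8.59 degrees, less where a joint would pass 70% of its speed; a pose out of reach is approached as far as the arm can. A call with a gripper value outside its range is refused whole. The fingers move at their own pace and stop on an object; the grip force is fixed at half the most. Time passes only in rows, so rows that repeat a pose let the fingers close. It gives the time, the measured TCP pose, the force, the opening and the grip force at its end, in the units of the state.
- ctrl.read_state(): the state, without advancing time (a new reading comes with each control period).
- ctrl.get_image(name): name is "scene" or "side" or "wrist"; returns a dict with "image" (480x640x3 uint8, red, green, blue), "range_z" (480x640 float32, mm along the optical axis (not along the pixel's ray), 0 where there is no reading), "vfov" (degrees; the focal length in pixels is half the picture's height over the tangent of half this angle, whatever the lens; pixels are square), "cx", "cy" (the principal point, pixels), "D" ([k1, k2, p1, p2, k3] as OpenCV has them; the pictures are not rectified), "world_to_cam" (4x4, takes a point from world to camera coordinates). Camera axes: x right, y down, z forward; pixel columns grow to the right and rows downward; lengths in mm; the calibration is good to about 2 mm. A picture is of the moment at which its call begins.
- ctrl.finish_job(): hands the job in; it is judged then, once.
The state is a dict: "clock": time; "qpos": joint angles; "qd": joint speeds; "tau": joint torques, N m; "eef_pos": TCP position; "tool_rot": TCP orientation; "force": force on the tool from outside, world axes, zero at the start; "torque": the same for the moment, N m; "width": finger opening in mm; "gripper_force": force on a finger pad.
Only numpy, scipy, OpenCV 4.12 (cv2) and the standard library are available. Lean on these libraries where they do the work, as an engineer would, in place of code of your own. Each camera call takes 0.05 s, during which the arm holds its last target. There are 200 camera calls.

## Working session

There is one attempt and no reset: what is moved stays moved. The work goes in short steps, Python scripts to look and compute and a tool call to move; the robot and the scene stay as the last step left them, time stands still between calls to the robot, and variables do not carry over. Pictures are saved under pics/ and viewed, at most 10 in all, crops included, and the job is handed in when it is done.

Besides the shell and the picture viewer there is one more tool, called after "Call:" as name(argument=value, ...) on one line, values as JSON. step_arm: Moves the arm, as the interface text tells. Its arguments: {"type":"object","properties":{"commands":{"type":"array"}},"required":["commands"]}

```bash
mkdir -p pics
cat > h.py <<'E'
import numpy as np, cv2
from cell import ctrl
def K(d):
    f=240/np.tan(np.radians(d["vfov"])/2); return np.array([[f,0,d["cx"]],[0,f,d["cy"]],[0,0,1.]])
def grab(n,fn=None):
    d=ctrl.get_image(n)
    if fn: cv2.imwrite("pics/"+fn,d["image"][:,:,::-1])
    np.save("/tmp/%s.npy"%n,d,allow_pickle=True); return d
def load(n): return np.load("/tmp/%s.npy"%n,allow_pickle=True).item()
def rays(d,px):
    p=cv2.undistortPoints(np.array(px,float).reshape(-1,1,2),K(d),np.array(d["D"],float)).reshape(-1,2)
    T=np.array(d["world_to_cam"]);R=T[:3,:3];o=-R.T@T[:3,3]
    return o,np.c_[p,np.ones(len(p))]@R
def plane(d,px,z):
    o,v=rays(d,px); return o+v*((z-o[2])/v[:,2])[:,None]
def depthpts(d):
    v,u=np.mgrid[:480,:640]; px=np.c_[u.ravel(),v.ravel()]
    o,r=rays(d,px); return (o+r*d["range_z"].reshape(-1,1)).reshape(480,640,3)
E
python3 - <<'E'
from h import *
for n in("scene","side","wrist"):
    d=grab(n,n+"0.png"); print(n,d["vfov"],d["cx"],d["cy"],d["D"],np.round(d["world_to_cam"],3).tolist())
print(ctrl.read_state())
E
```

```text
scene 47.69511876583492 316.78114661059124 243.5016027569092 [-0.03525024  0.          0.          0.          0.        ] [[-0.84, 0.542, -0.022, 452.193], [0.376, 0.553, -0.743, -165.545], [-0.391, -0.633, -0.668, 1793.594], [0.0, 0.0, 0.0, 1.0]]
side 50.5104436934286 318.64165639269856 237.97028050384046 [-0.05519596  0.          0.          0.          0.        ] [[0.988, -0.154, -0.011, -541.329], [-0.106, -0.63, -0.769, 101.492], [0.112, 0.761, -0.639, 1109.247], [0.0, 0.0, 0.0, 1.0]]
wrist 64.26262959371668 312.4275973388641 238.95229562392333 [-0.07377277  0.          0.          0.          0.        ] [[1.0, 0.0, -0.002, -649.263], [0.001, -0.949, 0.315, -40.854], [-0.002, -0.315, -0.949, 380.95], [0.0, 0.0, 0.0, 1.0]]
{'clock': 0.15, 'qpos': array([-0.06579834,  0.62914249,  0.03844928,  1.51813111, -0.0270087 ,
        0.99631183, -0.02001661]), 'qd': array([ 0.00017459, -0.00214299,  0.00218585, -0.00238651,  0.00123732,
        0.00046538,  0.00192177]), 'tau': array([ 2.19518879e-03, -5.63800478e+01,  1.22790758e+00, -1.93650573e+01,
        1.11919764e-02,  7.40401709e-03, -1.44664841e-05]), 'eef_pos': array([6.49467725e+02, 3.36826957e-02, 1.92796981e+02]), 'tool_rot': array([-3.14011755e+00,  8.47780386e-07,  1.57077277e+00]), 'force': array([ 0.15452131, -0.50482697,  1.08258757]), 'torque': array([-0.00098436,  0.02772578,  0.0158194 ]), 'gripper_force': 0.0, 'width': 85.36267699040202}
```

View pics/scene0.png

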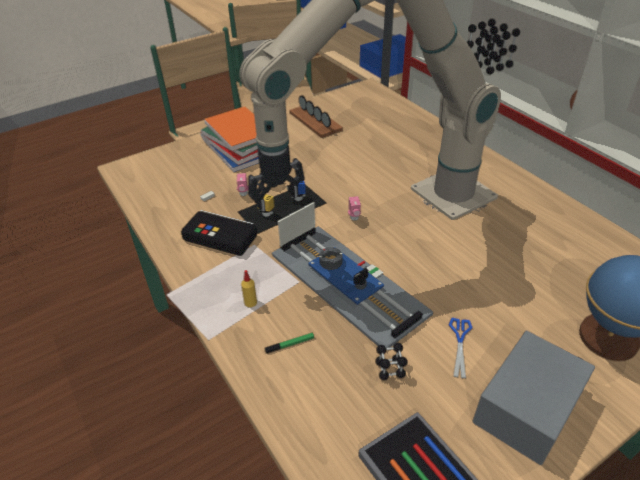

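View pics/wrist0.png

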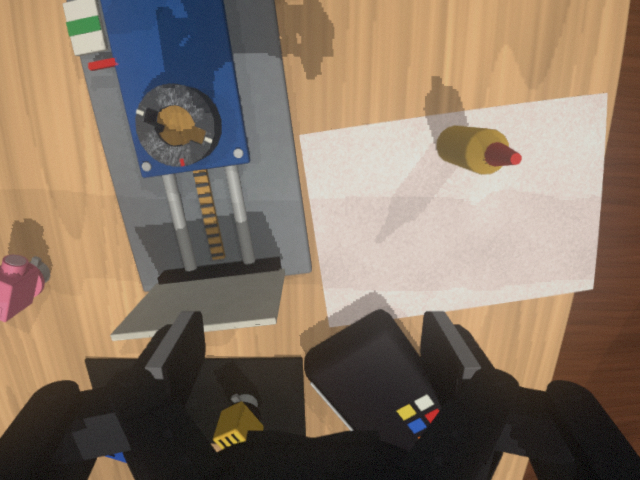

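View pics/side0.png

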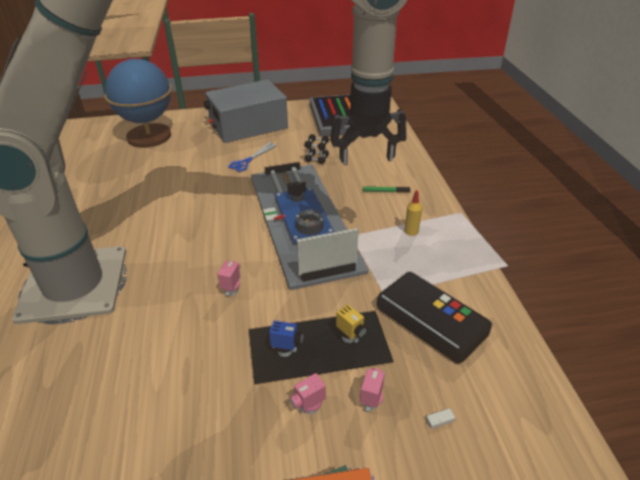

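Run:
```python
from h import *
d=load("wrist"); hsv=cv2.cvtColor(d["image"],cv2.COLOR_RGB2HSV); P=depthpts(d)
def m(n,px,z): print(n,np.round(plane(d,px,z),1).tolist())
m("sock",[(178,125)],60); m("redmark",[(183,162)],60); m("slots",[(146,118),(203,141)],60)
m("ptr",[(92,66),(115,62)],31); m("stripe",[(70,30),(101,22)],21); m("markeredge",[(74,54),(104,46),(66,2),(97,-5)],21)
y=cv2.inRange(hsv,(18,90,60),(35,255,255)); y[:380]=0;y[:,:200]=0;y[:,290:]=0
n,l,s,c=cv2.connectedComponentsWithStats(y); 
for i in range(1,n):
    if s[i,4]>40:
        q=P[l==i]; print(s[i],c[i],np.round(np.median(q,0),1),np.round(q.min(0)),np.round(q.max(0)))
q=P.reshape(-1,3); u=np.zeros((480,640),bool);u[380:470,200:290]=1
k=u&(P[...,2]>68)&(P[...,2]<80); print("top",k.sum(),P[k].mean(0)); 
if k.sum(): print(cv2.minAreaRect(P[k][:,:2].astype(np.float32)))
k=np.zeros((480,640),bool);k[60:180,120:230]=1;k&=(P[...,2]>55)&(P[...,2]<65)
print("collar",k.sum(),cv2.minEnclosingCircle(P[k][:,:2].astype(np.float32)),P[k].mean(0))
im=d["image"]; a=cv2.resize(im[340:480,180:320],(560,560),interpolation=2); b=im[80:180,120:240]
cv2.imwrite("pics/lampcrop.png",a[:,:,::-1])
```

```text
sock [[542.1, 73.3, 60.0]]
redmark [[543.4, 43.9, 60.0]]
slots [[516.6, 79.1, 60.0], [561.4, 60.5, 60.0]]
ptr [[461.2, 123.2, 31.0], [482.2, 125.6, 31.0]]
stripe [[439.5, 154.9, 21.0], [468.5, 159.8, 21.0]]
markeredge [[440.4, 135.1, 21.0], [468.9, 140.4, 21.0], [438.7, 177.7, 21.0], [467.4, 181.4, 21.0]]
[ 212  401   52   50 1428] [235.1372549  424.99229692] [ 568.3 -230.5   57.9] [ 522. -331.   -0.] [650.  82. 373.]
top 476 [ 563.9838619  -232.36981893   72.98301205]
((562.7669067382812, -234.36862182617188), (31.56936264038086, 19.983278274536133), 27.017610549926758)
collar 3729 ((538.821533203125, 72.677978515625), 32.736244201660156) [539.29557172  73.81161749  59.80834819]
```

View pics/lampcrop.png

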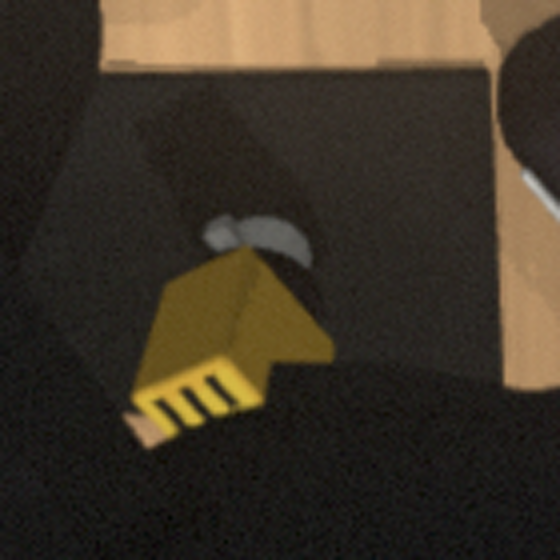

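Call:
step_arm(commands=[-4.5, -1.8, 0, 0, 0, 0, 1, -9, -3.6, 0, 0, 0, 0, 1, -13.5, -5.4, 0, 0, 0, 0, 1, -18, -7.2, 0, 0, 0, 0, 1, -21, -8.4, 0, 0, 0, 0, 1, -21, -8.4, 0, 0, 0, 0, 1, -21, -8.4, 0, 0, 0, 0, 1])

```text
clock: 0.85
eef_pos: [565.6, -210.6, 193.3]
tool_rot: [-3.141, -0.0, 1.569]
force: [0.1, 1.1, -0.2]
width: 85.4
gripper_force: 0.0
```

Run:
```python
from h import *
s=ctrl.read_state(); print(s["clock"],s["eef_pos"],s["tool_rot"])
d=grab("wrist","wrist1.png"); P=depthpts(d)
hsv=cv2.cvtColor(d["image"],cv2.COLOR_RGB2HSV)
k=(P[...,2]>69)&(P[...,2]<80); k[380:]=0
n,l,st,c=cv2.connectedComponentsWithStats(k.astype(np.uint8))
for i in range(1,n):
    if st[i,4]>150:
        q=P[l==i]; print(st[i],np.round(q.mean(0),1),cv2.minAreaRect(q[:,:2].astype(np.float32)),np.median(hsv[l==i],0))
```

```text
0.85 [ 565.55442194 -210.61181401  193.33089995] [-3.14131940e+00 -4.97206067e-04  1.56863896e+00]
[   8   20   44   67 1118] [348.3 -79.6  69.7] ((348.431884765625, -79.5292739868164), (43.208343505859375, 29.37584114074707), 64.19190979003906) [173. 103. 233.]
[212  24 181  28 552] [557.6 -76.   74.7] ((558.4656982421875, -76.04922485351562), (130.0058135986328, 1.3661166429519653), 7.577337741851807) [21. 31. 99.]
[ 289  229   56   58 1760] [ 569.3 -245.    73.7] ((569.1810302734375, -246.1405792236328), (30.503276824951172, 44.09764099121094), 31.64668083190918) [ 27. 157. 238.]
[ 145  248   57   47 1705] [ 444.9 -257.8   73.7] ((444.0140380859375, -258.88482666015625), (31.118385314941406, 44.39594650268555), 69.79322052001953) [112. 163. 203.]
```

View pics/wrist1.png

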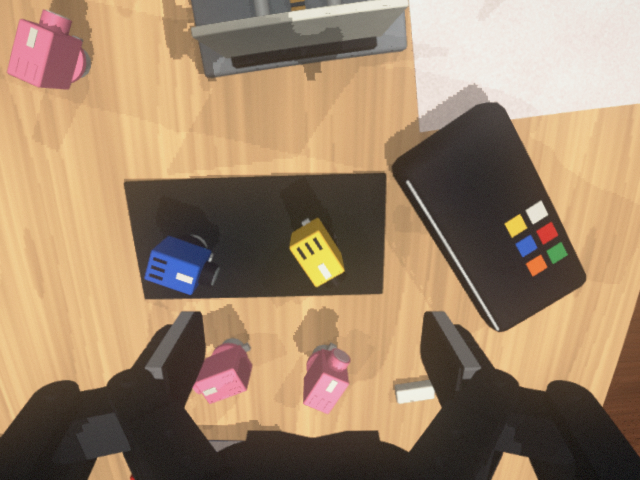

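Call:
step_arm(commands=[-1.2, 0.1, 2.5, 0, 0, -0.14, 0.65, -2.4, 0.2, 5, 0, 0, -0.28, 0.65, -3.55, 0.36, 7.5, 0, 0, -0.42, 0.65, -3.55, 0.36, 9, 0, 0, -0.552, 0.65, -3.55, 0.36, 9.5, 0, 0, -0.552, 0.65, -3.55, 0.36, 11.5, 0, 0, -0.552, 0.65, -3.55, 0.36, 13.5, 0, 0, -0.552, 0.65, -3.55, 0.36, 15.2, 0, 0, -0.552, 0.65, -3.55, 0.36, 15.6, 0, 0, -0.552, 0.65, -3.55, 0.36, 15.6, 0, 0, -0.552, 0.65])

```text
clock: 1.9
eef_pos: [570.1, -244.1, 37.5]
tool_rot: [3.141, -0.001, 2.123]
force: [-0.5, -0.5, 0.5]
width: 55.3
gripper_force: 0.0
```

Call:
step_arm(commands=[0, 0, 0, 0, 0, 0, 0, 0, 0, 0, 0, 0, 0, 0, 0, 0, 0, 0, 0, 0, 0, 0, 0, 0, 0, 0, 0, 0, 0, 0, 0, 0, 0, 0, 0, 0, 0, 0, 0, 0, 0, 0, 0, 0, 0, 0, 0, 0, 0])

```text
clock: 2.6
eef_pos: [569.6, -245.5, 37.5]
tool_rot: [3.142, -0.0, 2.123]
force: [-0.0, -0.6, 0.5]
width: 0.3
gripper_force: 0.0
```

Run:
```python
from h import *
s=ctrl.read_state(); print(s["clock"],s["eef_pos"],s["tool_rot"],s["width"],s["gripper_force"])
a=grab("side")["image"]; b=grab("wrist")["image"]
c=np.hstack([cv2.resize(a[240:400,230:430],(400,320)),cv2.resize(b,(400,300))[:300].copy() if 0 else cv2.copyMakeBorder(cv2.resize(b,(400,300)),0,20,0,0,cv2.BORDER_CONSTANT)])
cv2.imwrite("pics/c2.png",c[:,:,::-1])
```

```text
2.6 [ 569.59133986 -245.48666805   37.50145109] [ 3.14154836e+00 -5.64156121e-05  2.12265154e+00] 0.3483174277508662 0.0
```

View pics/c2.png

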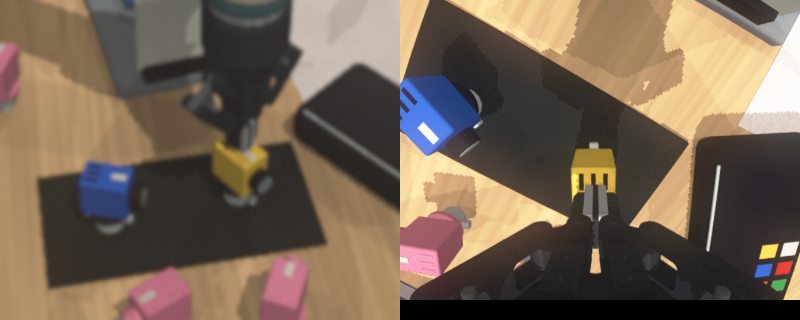

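Run:
```python
from h import *
for n in("side","wrist"):
    d=load(n); P=depthpts(d); hsv=cv2.cvtColor(d["image"],cv2.COLOR_RGB2HSV)
    y=cv2.inRange(hsv,(20,120,70),(34,255,255))>0
    R=np.array([569.6,-245.5])
    k=y&(np.hypot(P[...,0]-R[0],P[...,1]-R[1])<70)&(P[...,2]<100)
    q=P[k]; print(n,len(q),q.mean(0),np.percentile(q,[2,98],axis=0).round(0).tolist())
    k=(~y)&(hsv[...,1]<90)&(np.hypot(P[...,0]-R[0],P[...,1]-R[1])<60)&(P[...,2]>40)&(P[...,2]<200)
    q=P[k]; print("grey",len(q),q[np.argsort(q[:,2])[::max(1,len(q)//12)]].round(0).tolist())
d=load("wrist");P=depthpts(d)
for v in range(225,340,8): print(v,P[v,475].round(0),P[v,460].round(0),d["image"][v,475])
```

```text
side 487 [ 563.93211276 -255.68038423   59.98458369] [[545.0, -272.0, 7.0], [595.0, -217.0, 77.0]]
grey 1446 [[585.0, -276.0, 41.0], [582.0, -244.0, 84.0], [569.0, -257.0, 108.0], [556.0, -250.0, 128.0], [601.0, -240.0, 136.0], [560.0, -263.0, 146.0], [608.0, -231.0, 154.0], [552.0, -267.0, 161.0], [513.0, -264.0, 167.0], [525.0, -270.0, 171.0], [549.0, -269.0, 178.0], [560.0, -265.0, 184.0], [538.0, -264.0, 199.0]]
wrist 4174 [ 559.92954357 -232.1578593    64.58897786] [[546.0, -251.0, 34.0], [577.0, -221.0, 75.0]]
grey 49835 [[555.0, -239.0, 73.0], [573.0, -229.0, 119.0], [601.0, -234.0, 129.0], [601.0, -235.0, 133.0], [549.0, -268.0, 139.0], [533.0, -255.0, 145.0], [567.0, -227.0, 148.0], [533.0, -257.0, 151.0], [599.0, -214.0, 154.0], [609.0, -206.0, 157.0], [582.0, -224.0, 160.0], [567.0, -226.0, 162.0], [552.0, -232.0, 169.0]]
225 [ 644. -179.    1.] [ 636. -184.    0.] [160 127  92]
233 [ 643. -182.    7.] [ 639. -188.    0.] [67 51 37]
241 [ 643. -186.   13.] [ 642. -192.    0.] [64 49 38]
249 [ 645. -190.   16.] [ 646. -196.   -1.] [60 47 39]
257 [ 648. -194.   15.] [ 649. -200.   -0.] [60 48 38]
265 [ 649. -197.   18.] [ 653. -204.   -0.] [53 40 32]
273 [ 653. -201.   18.] [ 656. -208.   -0.] [55 44 35]
281 [ 656. -205.   19.] [ 659. -213.    0.] [54 46 36]
289 [ 657. -208.   21.] [ 663. -217.   -1.] [58 49 37]
297 [ 660. -212.   23.] [ 666. -221.    1.] [58 46 39]
305 [ 663. -216.   23.] [ 670. -226.   -0.] [56 44 36]
313 [ 665. -220.   24.] [ 674. -231.   -0.] [59 47 41]
321 [ 668. -224.   25.] [ 678. -235.   -0.] [55 44 33]
329 [ 672. -228.   25.] [ 682. -240.   -0.] [61 50 42]
337 [ 674. -232.   27.] [ 686. -245.   -1.] [59 49 43]
```

Run:
```python
from h import *
d=load("wrist");P=depthpts(d); o,_=rays(d,[(1,1)]); print("cam",o)
for v in range(230,400,10): print(v,P[v,300].round(0),P[v,315].round(0),P[v,330].round(0),d["image"][v,315])
d=load("side");P=depthpts(d)
# composite (245,130)->side px
for v in range(270,340,6): print(v,[(P[v,u].round(0).tolist(),d["image"][v,u].tolist()) for u in (345,352,360)])
```

```text
cam [ 527.41016952 -176.06461896  217.85622062]
230 [ 555. -235.    5.] [ 560. -227.   21.] [ 571. -226.    3.] [164 162 156]
240 [ 554. -230.   38.] [ 560. -227.   38.] [ 567. -223.   37.] [160 126  48]
250 [ 554. -230.   53.] [ 560. -227.   52.] [ 566. -223.   53.] [161 130  51]
260 [ 554. -230.   65.] [ 560. -227.   65.] [ 565. -223.   65.] [161 129  49]
270 [ 555. -231.   72.] [ 560. -228.   73.] [ 565. -224.   75.] [221 179  69]
280 [ 557. -235.   74.] [ 563. -231.   74.] [ 568. -228.   74.] [226 185  74]
290 [ 560. -239.   73.] [ 565. -235.   74.] [ 570. -232.   75.] [226 186  74]
300 [ 560. -238.   83.] [ 565. -235.   83.] [ 573. -236.   74.] [60 52 38]
310 [ 560. -238.   91.] [ 565. -235.   91.] [ 570. -232.   91.] [57 45 34]
320 [ 560. -238.   98.] [ 565. -235.   99.] [ 569. -232.   99.] [52 43 36]
330 [ 561. -238.  105.] [ 565. -235.  105.] [ 569. -233.  105.] [53 45 41]
340 [ 561. -238.  110.] [ 565. -235.  111.] [ 569. -233.  111.] [48 41 36]
350 [ 561. -237.  117.] [ 566. -237.  114.] [ 568. -232.  118.] [63 58 54]
360 [ 561. -237.  123.] [ 568. -241.  112.] [ 568. -232.
[... 1043 characters left out ...]
9.0, -259.0, 107.0], [99, 98, 95]), ([608.0, -167.0, 2.0], [157, 127, 94])]
312 [([558.0, -252.0, 86.0], [57, 50, 38]), ([570.0, -256.0, 89.0], [98, 98, 96]), ([604.0, -188.0, 7.0], [124, 102, 72])]
318 [([557.0, -259.0, 78.0], [176, 143, 59]), ([570.0, -259.0, 75.0], [170, 145, 88]), ([584.0, -261.0, 75.0], [190, 155, 64])]
324 [([557.0, -259.0, 61.0], [119, 98, 43]), ([567.0, -273.0, 75.0], [169, 138, 57]), ([584.0, -265.0, 63.0], [85, 71, 38])]
330 [([558.0, -260.0, 45.0], [118, 97, 43]), ([568.0, -271.0, 56.0], [136, 112, 49]), ([581.0, -278.0, 62.0], [56, 56, 53])]
336 [([557.0, -262.0, 31.0], [45, 41, 38]), ([568.0, -272.0, 40.0], [140, 115, 49]), ([582.0, -280.0, 46.0], [70, 71, 68])]
```

Call:
step_arm(commands=[0, 0, -2, 0, 0, 0, 0, 0, 0, -4, 0, 0, 0, 0, 0, 0, -6, 0, 0, 0, 0, 0, 0, -6, 0, 0, 0, 0])

```text
clock: 3.1
eef_pos: [571.7, -246.3, 100.2]
tool_rot: [3.138, 0.004, 2.123]
force: [1.1, 0.2, -0.7]
width: 0.3
gripper_force: 0.0
```

Run:
```python
from h import *
s=ctrl.read_state(); print(s["eef_pos"],s["width"])
d=grab("wrist");P=depthpts(d)
for v in range(200,400,10): print(v,P[v,300].round(0),P[v,312].round(0),P[v,325].round(0),d["image"][v,312])
d=grab("side"); P=depthpts(d)
k=(np.hypot(P[...,0]-569,P[...,1]+250)<25)&(P[...,2]>60)
vv,uu=np.where(k)
for v in range(vv.min(),vv.max()+1,3):
    if k[v].any(): u=int(uu[vv==v].mean()); print(v,u,P[v,u].round(0),d["image"][v,u])
a=d["image"];b=load("wrist")["image"]
c=np.hstack([cv2.resize(a[200:380,260:460],(400,360)),cv2.copyMakeBorder(cv2.resize(b,(400,300)),0,60,0,0,cv2.BORDER_CONSTANT)])
cv2.imwrite("pics/c3.png",c[:,:,::-1])
```

```text
[ 571.71292029 -246.27003815  100.17065722] 0.34490073134321864
200 [ 554. -234.    5.] [ 560. -226.   20.] [ 570. -224.    5.] [127 125 119]
210 [ 554. -231.   47.] [ 560. -226.   48.] [ 567. -222.   48.] [137 112  44]
220 [ 554. -230.   71.] [ 560. -227.   71.] [ 566. -223.   71.] [140 112  45]
230 [ 557. -234.   75.] [ 563. -231.   73.] [ 569. -227.   73.] [241 227  93]
240 [ 560. -239.   74.] [ 566. -236.   74.] [ 572. -232.   73.] [239 227  91]
250 [ 563. -245.   74.] [ 569. -241.   74.] [ 575. -237.   73.] [239 228  93]
260 [ 566. -250.   73.] [ 572. -246.   74.] [ 579. -242.   74.] [242 231  97]
270 [ 570. -256.   73.] [ 575. -251.   75.] [ 582. -248.   74.] [241 241 224]
280 [ 573. -261.   74.] [ 579. -257.   75.] [ 586. -253.   73.] [241 240 223]
290 [ 576. -267.   73.] [ 582. -263.   73.] [ 589. -259.   74.] [237 220  96]
300 [ 562. -239.  146.] [ 566. -236.  146.] [ 570. -234.  146.] [66 58 41]
310 [ 562. -239.  153.] [ 566. -236.  155.] [ 570. -234.  154.] [58 50 37]
320 [ 562. -239.  161.] [ 566. -237.  160.] [ 569. -234.  162.] [55 48 34]
330 [ 562. -239.  168.] [ 566. 
[... 1490 characters left out ...]
.] [45 43 42]
267 352 [ 564. -268.  211.] [44 41 40]
270 351 [ 563. -264.  202.] [44 41 39]
273 353 [ 568. -259.  189.] [46 43 43]
276 353 [ 567. -262.  185.] [48 46 44]
279 352 [ 568. -254.  170.] [59 57 56]
282 351 [ 566. -255.  164.] [56 54 54]
285 351 [ 567. -254.  156.] [59 58 57]
288 352 [ 568. -256.  150.] [81 80 78]
291 351 [ 567. -255.  142.] [85 79 74]
306 347 [ 566. -231.   78.] [151 126  57]
309 347 [ 565. -236.   75.] [171 142  60]
312 348 [ 566. -242.   74.] [187 156  63]
315 349 [ 566. -253.   77.] [204 169  68]
318 350 [ 567. -257.   74.] [204 170  70]
321 352 [ 568. -268.   77.] [204 170  68]
324 353 [ 569. -273.   75.] [179 149  61]
327 353 [ 570. -270.   63.] [145 118  50]
```

View pics/c3.png

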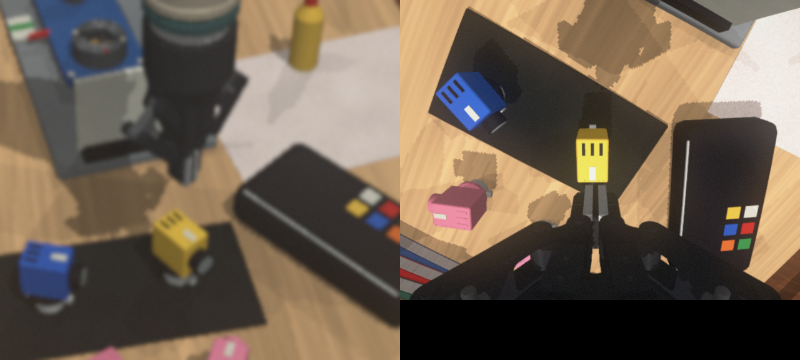

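Run:
```python
from h import *
s=ctrl.read_state(); print(s["eef_pos"],s["tool_rot"])
d=load("wrist");P=depthpts(d)
k=(P[...,2]>70)&(P[...,2]<78)&(np.hypot(P[...,0]-570,P[...,1]+247)<40); k[305:]=0
print(k.sum(),cv2.minAreaRect(P[k][:,:2].astype(np.float32)),P[k].mean(0))
d=load("side");P=depthpts(d)
for v in range(288,306): print(v,[int(P[v,u,2]) for u in range(344,360,2)])
```

```text
[ 569.62046542 -245.50584165   97.54572555] [3.14130676e+00 3.52266306e-04 2.12266065e+00]
3620 ((568.9888916015625, -246.1712646484375), (30.007278442382812, 43.88692092895508), 31.869348526000977) [ 568.34043728 -245.1097476    73.78208191]
288 [2, 148, 151, 150, 150, 150, 146, 140]
289 [0, 0, 153, 148, 148, 147, 145, 137]
290 [0, 0, 145, 145, 144, 146, 141, 1]
291 [0, 0, 2, 139, 141, 142, 0, 2]
292 [2, 1, 0, 0, 139, 5, 0, 2]
293 [2, 0, 2, 0, 3, 3, 1, 0]
294 [1, 0, 2, 0, 4, 2, 2, 1]
295 [1, 2, 3, 3, 0, -2, 1, -1]
296 [0, 2, 0, 0, 1, 1, 3, 1]
297 [1, 0, 3, 2, -1, 2, 1, 4]
298 [0, 0, 1, 1, 0, 0, 0, 2]
299 [0, 3, 0, -1, -1, 1, 1, 0]
300 [1, 0, 3, 2, 0, 2, -1, 1]
301 [2, 0, 0, 0, 1, 1, 2, -1]
302 [3, 3, 0, 0, 3, 0, 3, -1]
303 [0, 0, 1, 1, 0, 2, 0, 1]
304 [1, 0, 76, 0, 3, 0, 0, 0]
305 [1, 73, 75, 2, 1, 2, 1, -1]
```

Call:
step_arm(commands=[0, 0, 0, 0, 0, 0, 0.65, 0, 0, 0, 0, 0, 0, 0.65, 0, 0, 0, 0, 0, 0, 0.65, 0, 0, 0, 0, 0, 0, 0.65, 0, 0, 2, 0, 0, 0, 0.65, 0, 0, 4, 0, 0, 0, 0.65, 0, 0, 6, 0, 0, 0, 0.65, 0, 0, 7.5, 0, 0, 0, 0.65, 0, 0, 7.5, 0, 0, 0, 0.65])

```text
clock: 4.1
eef_pos: [567.9, -244.7, 20.3]
tool_rot: [-3.139, -0.003, 2.123]
force: [-0.4, 0.2, 0.4]
width: 55.7
gripper_force: 0.0
```

Call:
step_arm(commands=[0, 0, 0.8, 0, 0, 0, 0.65, 0, 0, 1.6, 0, 0, 0, 0.65, 0, 0, 2.45, 0, 0, 0, 0.65, 0, 0, 2.45, 0, 0, 0, 0.65, 0, 0, 2.45, 0, 0, 0, 0, 0, 0, 2.45, 0, 0, 0, 0, 0, 0, 2.45, 0, 0, 0, 0, 0, 0, 2.45, 0, 0, 0, 0, 0, 0, 2.45, 0, 0, 0, 0, 0, 0, 2.45, 0, 0, 0, 0])

```text
clock: 5.1
eef_pos: [569.9, -245.6, -1.6]
tool_rot: [3.141, 0.001, 2.123]
force: [0.4, -0.1, 2.2]
width: 29.4
gripper_force: 59.1
```

Call:
step_arm(commands=[0, 0, -3, 0, 0, 0, 0, 0, 0, -7, 0, 0, 0, 0, 0, 0, -11, 0, 0, 0, 0, 3, 2.6, -15, 0, 0, -0.09, 0, 6.4, 5.4, -15, 0, 0, -0.18, 0, 9.6, 8.1, -15, 0, 0, -0.27, 0, 12.8, 10.8, -15, 0, 0, -0.36, 0, 16, 13.5, -15, 0, 0, -0.45, 0, 19.2, 16.2, -15, 0, 0, -0.54, 0, 22.3, 18.9, -15, 0, 0, -0.628, 0])

```text
clock: 6.1
eef_pos: [613.2, 45.1, 147.8]
tool_rot: [-3.141, -0.001, 2.755]
force: [0.4, -0.2, -1.4]
width: 29.7
gripper_force: 59.5
```

Call:
step_arm(commands=[0, 0, 0, 0, 0, 0, 0, 0, 0, 0, 0, 0, 0, 0, 0, 0, 0, 0, 0, 0, 0, 0, 0, 0, 0, 0, 0, 0])

```text
clock: 6.5
eef_pos: [613.4, 41.4, 147.8]
tool_rot: [-3.14, -0.0, 2.748]
force: [0.1, -0.5, -1.5]
width: 29.3
gripper_force: 59.7
```

Run:
```python
from h import *
s=ctrl.read_state(); print(s["clock"],s["eef_pos"],s["tool_rot"],s["width"],s["qpos"].round(2))
d=grab("wrist","wrist4.png");P=depthpts(d)
k=(P[...,2]>55)&(P[...,2]<65)&(np.hypot(P[...,0]-540,P[...,1]-73)<50)
q=P[k][:,:2].astype(np.float32); print("collar",k.sum(),cv2.minEnclosingCircle(q),cv2.minAreaRect(q),P[k].mean(0))
```

```text
6.5 [613.38212309  41.44330019 147.76501202] [-3.14026466e+00 -8.58259057e-05  2.74801364e+00] 29.314157981301808 [ 0.06  0.64 -0.28  1.66  0.22  0.87  0.87]
collar 5186 ((538.8167114257812, 72.56706237792969), 32.695648193359375) ((538.7212524414062, 72.54393768310547), (64.33340454101562, 64.41326141357422), 18.01299285888672) [537.9539901   72.90745387  59.88887229]
```

View pics/wrist4.png

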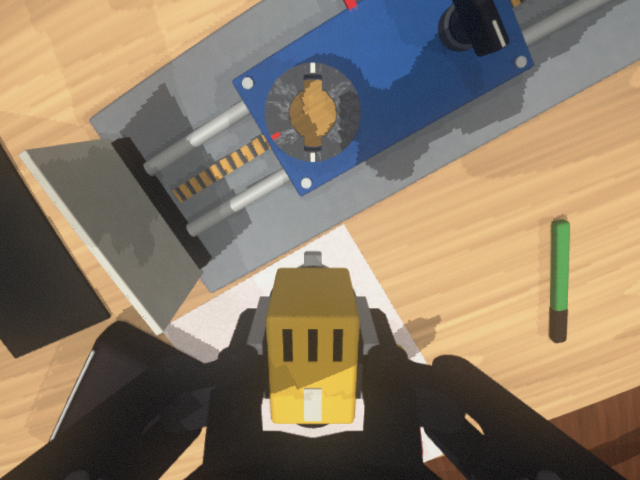

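Run:
```python
from h import *
d=load("wrist");P=depthpts(d); s=ctrl.read_state()
p=plane(d,[(313,67),(313,157)],60); v=p[1]-p[0]; print(p.mean(0),np.degrees(np.arctan2(v[1],v[0])))
hsv=cv2.cvtColor(d["image"],cv2.COLOR_RGB2HSV)
k=np.zeros((480,640),bool);k[300:430,265:365]=1; k&=(P[...,2]>170)
z=np.median(P[k][:,2]); k&=abs(P[...,2]-z)<4; q=P[k][:,:2].astype(np.float32)
n,l,st,c=cv2.connectedComponentsWithStats(k.astype(np.uint8)); i=1+np.argmax(st[1:,4]); q=P[l==i][:,:2].astype(np.float32)
r=cv2.minAreaRect(q); print(z,len(q),r)
y=s["tool_rot"][2]; ex=np.array([np.cos(y),np.sin(y)]); ey=np.array([np.sin(y),-np.cos(y)])
t=np.array([538.8,72.55])
for c in (np.array(r[0]),s["eef_pos"][:2]): print("move tool xy",(t-c)@ex,(t-c)@ey)
# screen direction (z 125)
k=(P[...,2]>120)&(P[...,2]<128)&(P[...,1]<0); print(cv2.minAreaRect(P[k][:,:2].astype(np.float32)))
```

```text
[538.96193394  73.24002114  60.        ] -22.506319823741688
223.2088407659512 10604 ((614.9346313476562, 41.88481903076172), (33.04827880859375, 45.32727813720703), 67.13348388671875)
move tool xy 82.07362431687625 -0.8692558955347245
move tool xy 80.81185340815766 -0.09235333016671277
((557.6864013671875, -72.5064697265625), (129.8889923095703, 8.006830215454102), 7.260537147521973)
```

Call:
step_arm(commands=[3, 0, 0, 0, 0, 0, 0, 6, 0, 0, 0, 0, 0, 0, 8.15, -0.05, 0, 0, 0, 0, 0, 8.15, -0.05, 3, 0, 0, 0, 0, 8.15, -0.05, 6, 0, 0, 0, 0, 8.15, -0.05, 8, 0, 0, 0, 0, 8.15, -0.05, 8.8, 0, 0, 0, 0, 8.15, -0.05, 8.8, 0, 0, 0, 0, 8.15, -0.05, 8.8, 0, 0, 0, 0, 8.15, -0.05, 8.8, 0, 0, 0, 0])

```text
clock: 7.55
eef_pos: [539.1, 74.2, 61.2]
tool_rot: [3.14, 0.002, 2.75]
force: [0.3, -0.4, -1.7]
width: 29.2
gripper_force: 59.7
```

Call:
step_arm(commands=[0, 0, 0.4, 0, 0, 0, 0, 0, 0, 0.8, 0, 0, 0, 0, 0, 0, 1.1, 0, 0, 0, 0, 0, 0, 1.1, 0, 0, 0, 0, 0, 0, 1.1, 0, 0, 0, 0])

```text
clock: 8.05
eef_pos: [538.0, 74.2, 48.9]
tool_rot: [-3.142, -0.0, 2.751]
force: [-0.4, 0.5, -1.2]
width: 29.3
gripper_force: 59.7
```

Call:
step_arm(commands=[-0.03, -0.07, 0.4, 0, 0, 0, 0, -0.03, -0.07, 0.7, 0, 0, 0, 0, -0.03, -0.07, 1, 0, 0, 0, 0, -0.03, -0.07, 1.3, 0, 0, 0, 0, -0.03, -0.07, 1.5, 0, 0, 0, 0, -0.03, -0.07, 1.5, 0, 0, 0, 0])

```text
clock: 8.65
eef_pos: [537.8, 73.3, 33.6]
tool_rot: [-3.141, -0.001, 2.751]
force: [-0.9, -0.2, -1.1]
width: 29.2
gripper_force: 59.7
```

Call:
step_arm(commands=[0, 0, 0.2, 0, 0, 0, 0, 0, 0, 0.3, 0, 0, 0, 0, 0, 0, 0.4, 0, 0, 0, 0, 0, 0, 0.4, 0, 0, 0, 0])

```text
clock: 9.05
eef_pos: [538.2, 73.4, 31.3]
tool_rot: [-3.142, 0.001, 2.751]
force: [-4.3, -0.3, 9.8]
width: 29.1
gripper_force: 61.3
```

Call:
step_arm(commands=[0, 0, -0.1, 0, 0, 0.12, 0, 0, 0, -0.1, 0, 0, 0.24, 0, 0, 0, -0.1, 0, 0, 0.36, 0, 0, 0, -0.1, 0, 0, 0.48, 0, 0, 0, -0.1, 0, 0, 0.6, 0, 0, 0, -0.1, 0, 0, 0.72, 0, 0, 0, -0.1, 0, 0, 0.84, 0, 0, 0, -0.1, 0, 0, 0.96, 0, 0, 0, -0.1, 0, 0, 1.05, 0, 0, 0, -0.1, 0, 0, 1.07, 0])

```text
clock: 10.05
eef_pos: [539.0, 73.6, 31.4]
tool_rot: [3.14, 0.0, 1.68]
force: [1.0, 0.4, -0.1]
width: 28.8
gripper_force: 59.8
```

Run:
```python
from h import *
s=ctrl.read_state(); print(s["clock"],s["eef_pos"],s["tool_rot"],s["force"],s["torque"],s["qpos"].round(2))
```

```text
10.05 [539.01627941  73.62931743  31.4038537 ] [3.13968791e+00 1.41999564e-04 1.67998435e+00] [ 1.01323579  0.35708789 -0.09458512] [-0.03952214 -0.24159786 -0.02456747] [-0.23  0.72  0.06  1.95 -0.09  0.48  0.01]
```

Call:
step_arm(commands=[0, 0, 0, 0, 0, 0.04, 0, 0, 0, 0, 0, 0, 0.06, 0, 0, 0, 0, 0, 0, 0.06, 0])

```text
clock: 10.35
eef_pos: [538.6, 73.6, 31.4]
tool_rot: [3.14, 0.0, 1.623]
force: [1.8, -0.6, 3.5]
width: 29.4
gripper_force: 60.3
```

Run:
```python
from h import *
s=ctrl.read_state(); print(s["tool_rot"],s["force"],s["torque"])
```

```text
[3.14048147e+00 1.37318054e-05 1.62328842e+00] [ 1.75857806 -0.57457882  3.5166134 ] [-0.05676214 -0.20702912  0.79811827]
```

Call:
step_arm(commands=[0, 0, 0, 0, 0, -0.04, 0, 0, 0, 0, 0, 0, -0.04, 0.65, 0, 0, 0, 0, 0, -0.04, 0.65, 0, 0, 0, 0, 0, -0.04, 0.65, 0, 0, 0, 0, 0, -0.04, 0.65, 0, 0, -2, 0, 0, -0.04, 0.65, 0, 0, -5, 0, 0, -0.04, 0.65, 0, 0, -9, 0, 0, -0.04, 0.65, 4, -0.3, -10, 0, 0, -0.04, 0.65, 8, -0.6, -10, 0, 0, -0.04, 0.65])

```text
clock: 11.35
eef_pos: [530.1, 152.9, 133.5]
tool_rot: [3.137, -0.001, 1.657]
force: [0.8, 1.2, 0.3]
width: 55.4
gripper_force: 0.0
```

Call:
step_arm(commands=[3.75, -0.2, 0, 0, 0, 0, 0.65, 3.75, -0.2, 0, 0, 0, 0, 0.65, 3.75, -0.2, 0, 0, 0, 0, 0.65])

```text
clock: 11.65
eef_pos: [522.1, 190.9, 130.8]
tool_rot: [-3.141, 0.0, 1.663]
force: [-0.2, -0.5, -0.5]
width: 55.3
gripper_force: 0.0
```

Run:
```python
from h import *
s=ctrl.read_state(); print(s["clock"],s["eef_pos"],s["tool_rot"],s["width"],s["qpos"].round(2))
d=grab("wrist","wrist5.png");P=depthpts(d);hsv=cv2.cvtColor(d["image"],cv2.COLOR_RGB2HSV)
k=(P[...,2]>78)&(P[...,2]<88)&(np.hypot(P[...,0]-523,P[...,1]-192)<45)
q=P[k][:,:2].astype(np.float32); print("wing",k.sum(),cv2.minAreaRect(q),P[k].mean(0))
k=(P[...,2]>102)&(P[...,2]<114)&(np.hypot(P[...,0]-539,P[...,1]-73)<45)
if k.sum(): print("lamp",k.sum(),cv2.minAreaRect(P[k][:,:2].astype(np.float32)),P[k].mean(0))
g=cv2.inRange(hsv,(45,90,60),(85,255,255)); red=cv2.inRange(hsv,(0,150,80),(8,255,255))|cv2.inRange(hsv,(172,150,80),(180,255,255))
for n,m,z in(("green",g,21),("red",red,31)):
    N,l,st,c=cv2.connectedComponentsWithStats(m)
    for i in range(1,N):
        if st[i,4]>60:
            v,u=np.where(l==i); q=plane(d,np.c_[u,v],z)[:,:2].astype(np.float32); print(n,st[i],cv2.minAreaRect(q))
```

```text
11.65 [522.13086886 190.87616976 130.79464521] [-3.14098293e+00  2.44758960e-04  1.66310699e+00] 55.30988334828224 [-0.47  0.58  0.11  1.85 -0.09  0.72 -0.22]
wing 1254 ((523.292236328125, 192.17897033691406), (45.164432525634766, 12.551179885864258), 6.813400745391846) [523.30897573 193.08959383  81.31982514]
lamp 1827 ((537.939697265625, 78.1886978149414), (29.894800186157227, 36.048641204833984), 5.32773494720459) [537.48888763  80.65951648 106.60003118]
green [ 544  169   93   44 1415] ((743.3779907226562, 237.0699005126953), (11.65628433227539, 87.97999572753906), 78.47391510009766)
green [204 246  38  14 453] ((452.05072021484375, 157.623291015625), (29.603992462158203, 10.83958625793457), 7.682712078094482)
red [226 294  34   8 191] ((471.1357421875, 123.83838653564453), (26.98200225830078, 6.3765034675598145), 5.596472263336182)
red [610 428  30  33 213] ((874.5966186523438, -18.273975372314453), (18.612205505371094, 64.73469543457031), 50.93968963623047)
```

View pics/wrist5.png

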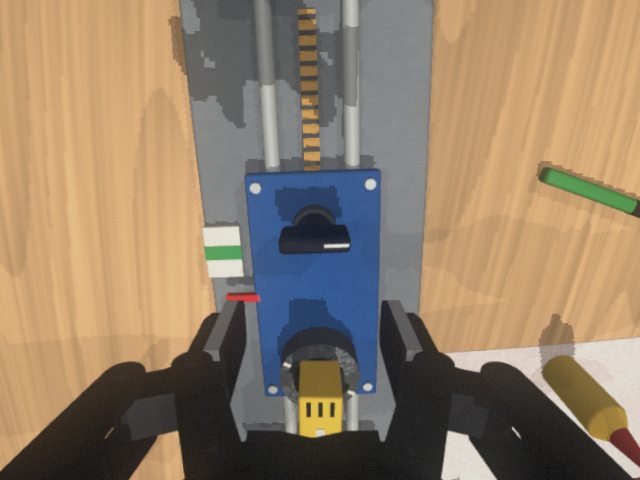

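Call:
step_arm(commands=[0.1, 0.14, 0.5, 0, 0, -0.14, 0.65, 0.1, 0.14, 1, 0, 0, -0.28, 0.65, 0.1, 0.14, 1.5, 0, 0, -0.42, 0.65, 0.1, 0.14, 2, 0, 0, -0.56, 0.65, 0.1, 0.14, 2.5, 0, 0, -0.7, 0.65, 0.1, 0.14, 3, 0, 0, -0.84, 0.65, 0.1, 0.14, 3.5, 0, 0, -0.98, 0.65, 0.1, 0.14, 4, 0, 0, -1.12, 0.65, 0.1, 0.14, 4.5, 0, 0, -1.26, 0.65, 0.1, 0.14, 5, 0, 0, -1.4, 0.65])

```text
clock: 12.7
eef_pos: [524.5, 188.5, 80.6]
tool_rot: [-3.14, -0.0, 3.063]
force: [0.6, -0.6, 0.2]
width: 55.0
gripper_force: 0.0
```

Call:
step_arm(commands=[0, 0, 0.5, 0, 0, -0.1, 0.65, 0, 0, 0.5, 0, 0, -0.197, 0.65, 0, 0, 0.5, 0, 0, -0.197, 0.65, 0, 0, 0.5, 0, 0, -0.197, 0.65])

```text
clock: 13.1
eef_pos: [524.4, 189.6, 75.9]
tool_rot: [-3.141, -0.0, -3.03]
force: [0.7, -0.6, 0.3]
width: 55.7
gripper_force: 0.0
```

Run:
```python
from h import *
s=ctrl.read_state(); print(s["clock"],s["eef_pos"],s["tool_rot"],s["qpos"].round(2))
```

```text
13.1 [524.36910825 189.56137441  75.88761833] [-3.14089710e+00 -2.50507514e-04 -3.03002878e+00] [-0.18  0.68 -0.33  1.88  0.35  0.64  0.95]
```

Call:
step_arm(commands=[0.05, 0.2, 2, 0, 0, 0, 0.65, 0.05, 0.2, 4, 0, 0, 0, 0.65, 0.05, 0.2, 5.4, 0, 0, 0, 0.65, 0.05, 0.2, 5.8, 0, 0, 0, 0.65, 0.05, 0.2, 5.8, 0, 0, 0, 0.65])

```text
clock: 13.6
eef_pos: [523.1, 192.9, 17.6]
tool_rot: [-3.141, -0.001, -3.026]
force: [0.5, 0.3, -0.4]
width: 55.3
gripper_force: 0.0
```

Call:
step_arm(commands=[0, 0, 0, 0, 0, 0, 0, 0, 0, 0, 0, 0, 0, 0, 0, 0, 0, 0, 0, 0, 0, 0, 0, 0, 0, 0, 0, 0, 0, 0, 0, 0, 0, 0, 0, 0, 0, 0, 0, 0, 0, 0])

```text
clock: 14.2
eef_pos: [523.8, 192.1, 18.9]
tool_rot: [-3.14, 0.001, -3.027]
force: [-1.5, -2.3, 5.4]
width: 11.3
gripper_force: 60.1
```

Run:
```python
from h import *
s=ctrl.read_state(); print(s["clock"],s["eef_pos"],s["tool_rot"],s["force"],s["torque"],s["width"])
```

```text
14.2 [523.78755328 192.09747363  18.88614502] [-3.14033260e+00  7.13978952e-04 -3.02669952e+00] [-1.50203235 -2.33522197  5.41835141] [-0.5937111   0.05586054 -0.18830575] 11.286340751383499
```

Call:
step_arm(commands=[0, 0.35, 0, 0, 0, 0.1, 0, 0.01, 0.7, 0, 0, 0, 0.2, 0, 0.02, 1.05, 0, 0, 0, 0.3, 0, 0.02, 1.4, 0, 0, 0, 0.4, 0, 0.03, 1.75, 0, 0, 0, 0.5, 0, 0.03, 2.1, 0, 0, 0, 0.6, 0, 0.04, 2.45, 0, 0, 0, 0.7, 0, 0.04, 2.8, 0, 0, 0, 0.8, 0, 0.05, 3.15, 0, 0, 0, 0.9, 0, 0.05, 3.15, 0, 0, 0, 0.9, 0])

```text
clock: 15.2
eef_pos: [519.5, 223.0, 18.9]
tool_rot: [-3.141, 0.002, 2.354]
force: [-0.6, -3.6, 6.9]
width: 11.0
gripper_force: 60.3
```

```bash
cat > m.py <<'E'
from h import *
s=ctrl.read_state(); print(s["clock"],s["eef_pos"],s["tool_rot"],s["force"],s["torque"],s["width"])
u=np.array([-.129,.9917])
for cam in("wrist","scene","side"):
    d=grab(cam); hsv=cv2.cvtColor(d["image"],cv2.COLOR_RGB2HSV)
    g=cv2.inRange(hsv,(45,90,50),(85,255,255)); red=cv2.inRange(hsv,(0,130,60),(8,255,255))|cv2.inRange(hsv,(172,130,60),(180,255,255))
    for n,m,z in(("green",g,21),("red",red,31)):
        N,l,st,c=cv2.connectedComponentsWithStats(m)
        for i in range(1,N):
            if st[i,4]>8:
                v,uu=np.where(l==i); q=plane(d,np.c_[uu,v],z)[:,:2].astype(np.float32); r=cv2.minAreaRect(q)
                if abs(r[0][0]-462)<30 and abs(r[0][1]-150)<50: print(cam,n,st[i],r,"along",np.array(r[0])@u)
E
python3 m.py
```

```text
15.2 [519.5275183  223.03217108  18.89156275] [-3.14076007e+00  1.72412852e-03  2.35406232e+00] [-0.62029152 -3.56922162  6.89443128] [-0.74806447  0.15117438 -0.30263422] 11.026323194888674
wrist green [101 253  51  40 726] ((449.8575439453125, 157.22161865234375), (25.028827667236328, 11.348877906799316), 7.194621562957764) along 97.88505604858398
wrist green [144 292   8   7  33] ((464.8473205566406, 156.07093811035156), (4.13594388961792, 2.4757332801818848), 15.0016450881958) along 94.81024497222899
wrist red [120 286  49  40 572] ((467.1849365234375, 154.77838134765625), (27.894302368164062, 8.657896041870117), 0.37430378794670105) along 93.22686397094728
side red [272 208   9   4  20] ((465.6018371582031, 157.30226135253906), (21.583568572998047, 9.563241958618164), 6.168621063232422) along 95.93401558990479
```

Call:
step_arm(commands=[0.31, 0.32, 0, 0, 0, 0.06, 0, 0.31, 0.32, 0, 0, 0, 0.13, 0, 0.31, 0.32, 0, 0, 0, 0.13, 0, 0.31, 0.32, 0, 0, 0, 0.13, 0])

```text
clock: 15.75
eef_pos: [518.8, 227.4, 18.8]
tool_rot: [-3.14, 0.001, 2.226]
force: [-2.3, -3.0, 7.2]
width: 11.1
gripper_force: 60.4
```

```bash
python3 m.py
```

```text
15.75 [518.82349854 227.41888534  18.8496498 ] [-3.14002193e+00  7.07450114e-04  2.22589831e+00] [-2.32813854 -2.96931231  7.1532954 ] [-0.73453247  0.42241872 -0.30765189] 11.070836695505708
wrist green [104 284  55  34 600] ((452.16082763671875, 157.56138610839844), (29.6651611328125, 11.05101490020752), 7.77589225769043) along 97.92487983856202
wrist red [126 308  48  35 536] ((465.6224365234375, 160.4591827392578), (26.418563842773438, 9.049179077148438), 5.843026638031006) along 99.06207721099852
side red [272 207   8   4  20] ((464.6877746582031, 161.80728149414062), (19.620460510253906, 9.768913269042969), 9.263872146606445) along 100.51955812683107
```

Call:
step_arm(commands=[0, 0, 0, 0, 0, 0, 0.65, 0, 0, 0, 0, 0, 0, 0.65, 0, 0, 0, 0, 0, 0, 0.65, 0, 0, 0, 0, 0, 0, 0.65, 0, 0, -3, 0, 0, 0, 0.65, 0, 0, -7, 0, 0, 0, 0.65, 0, 0, -11, 0, 0, 0, 0.65, 0, 0, -14, 0, 0, 0, 0.65, 0, 0, -14, 0, 0, 0, 0.65, 0, 0, -14, 0, 0, 0, 0.65])

```text
clock: 16.9
eef_pos: [519.4, 229.1, 158.5]
tool_rot: [3.14, 0.0, 2.228]
force: [0.7, -0.1, -0.3]
width: 55.6
gripper_force: 0.0
```

```bash
python3 m.py
python3 - <<'E'
from h import *
d=load("wrist");P=depthpts(d)
k=(P[...,2]>100)&(P[...,2]<116)&(np.hypot(P[...,0]-534,P[...,1]-109)<45)
print("lamp",k.sum(),P[k].mean(0) if k.any() else "",cv2.minAreaRect(P[k][:,:2].astype(np.float32)) if k.any() else "")
cv2.imwrite("pics/f.png",d["image"][:,:,::-1])
E
```

```text
16.9 [519.37649108 229.05819111 158.46358923] [3.14032240e+00 1.41029031e-04 2.22791720e+00] [ 0.74230786 -0.12101718 -0.32867968] [-0.00033044  0.04077929  0.01664029] 55.59250561862956
wrist green [184 217  27  17 204] ((448.67498779296875, 157.18533325195312), (22.17217254638672, 10.302374839782715), 7.034257411956787) along 98.00162156066895
wrist green [212 230   6   5  16] ((462.98541259765625, 163.0026397705078), (5.373069763183594, 2.10172438621521), 9.22243881225586) along 101.92459963531495
wrist red [200 230  29  21 239] ((466.6999816894531, 160.766845703125), (27.59025001525879, 7.262494087219238), 6.410518169403076) along 99.2281832458496
scene green [371 268   7   6  12] ((450.3706970214844, 154.7482452392578), (26.288074493408203, 6.503391742706299), 7.800153732299805) along 95.3660148880005
scene red [368 268   6   5  14] ((462.351806640625, 157.7072296142578), (19.201520919799805, 6.434872627258301), 8.020853042602539) along 96.75487655181885
side red [272 207   8   4  21] ((464.6222229003906, 162.2093048095703), (19.620460510253906, 10.583568572998047), 9.263872146606445) along 100.92670082550048
lamp 635 [542.17378045 119.36543245 106.27186729] ((545.9072265625, 113.24562072753906), (12.831497192382812, 45.749202728271484), 20.214378356933594)
```

View pics/f.png

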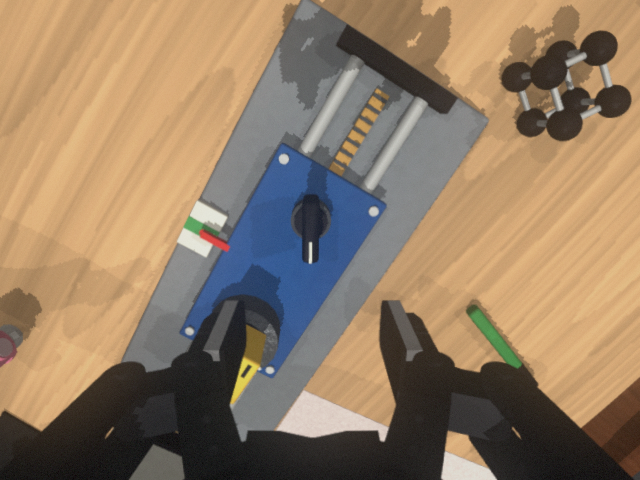

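```bash
python3 -c "
from cell import ctrl
print(ctrl.finish_job())"
```

```text
the job is handed in; nothing more can be done
None
```

The job is handed in at 16.9 s of the 58 s allowed: the yellow lamp is seated and twisted to its stop with the lens to the screen, and the pointer is about 1 mm past the middle of the green stripe. Everything is released, and nothing else was seen to move. The first grasp closed on air because the real fingertips sit about 39 mm above the reported TCP; I corrected for that. The judge's verdict was not shown.

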